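# Seat a tape-head block on its two dowel pins

### The job

Take the tape-head block from the rubber mat and fit it on the head carriage of the tape deck, heads facing the deck's front edge, with both dowel pins through its two holes. Feel for the pins gently rather than forcing the block down on them, then press it down past the spring balls at its ends until it sits flat and fully home, and let go. Leave the bottle, the carton and the screwdriver where they are.

Things in the scene. Friction and masses are not known exactly. Their poses are not given: they have to be found in the camera images.
- block_grip (a point): head block, loose, 0.4 to 0.6 kg: base plate 72 (x) x 170 (y) x 8 mm with a plain steel can 44 (x) x 50 (y) x 46 mm high on its middle, top 54 mm above the underside. This point: centre of the can, 31 mm above the underside. z up, heads at -x. Grip the can's bare y faces, 50 mm apart, fingers closing along y: over the plate 8 mm thick they have free room to y = +-57, x = +-15 mm.
- block_heads (a point): front of the block: face of the middle one of three tape heads on the can's -x side, 33.5 mm in front of the can's centre and 27 mm above the underside. Two tape guides, up to 42 mm above the underside, stand at x = -24, y = +-60 mm from the can's centre; a black connector juts to x = +32 mm.
- hole_left (a point): block's hole at y = +66 mm from the can's centre, x = 0: round, 11.5 mm, right through the plate. Point: on its axis at the plate's underside.
- hole_right (a point): block's other hole, alike, at y = -66 mm, x = 0.
- head_seat (a point): nominal centre of the head carriage's flat top, 120 mm above the bench; the plate rests on it when home, the can's centre then 31 mm above it. Deck axes: -x to the deck's front edge, z up. The carriage (steel plate 78 x 216 mm with the pins and balls) is clamped through alignment slots: it truly lies up to 6 mm off in x and 6 mm in y, fixed there, square to the deck, at this height.
- pin_left (a point): nominal tip of the left dowel pin (y = +66 mm from the carriage's centre); the true one is shifted with the carriage, up to 6 mm in x and 6 mm in y. Upright steel pin of 10 mm, 22 mm tall above the carriage's top, its last 2 mm tapered to 8.4 mm.
- pin_right (a point): nominal tip of the right dowel pin, alike, at y = -66 mm; both pins shift together.
- catch_left (a point): nominal middle between the two spring balls at the left end (y = +89 mm, 12 mm above the carriage's top), moves with the carriage. Balls of 12 mm at x = +-20 mm, in dark housings 19 mm high, jut 2 mm over the plate's end. The plate's underside meets all four balls 16.5 mm above home, pins already in its holes; 15 to 25 N in all, weight included, pushes it past; then the balls hold it down.
- catch_right (a point): nominal middle between the two spring balls at the carriage's other end, alike, at y = -89 mm.
- deck: tape deck, fixed: black case 360 (x) x 440 (y) x 110 mm high, grey top; origin at the centre of its underside, front edge at -x. Carriage on top, nominally at x = -105, y = 0. Reels of radius 89 lie at x = 75, y = +-105 mm, up to 27 mm above the top; capstan with roller at y = -150 and idler at y = +150 mm beside the carriage, up to 36 mm above the top.
- bottle: white bottle of cleaner, 54 mm wide, 130 mm high, standing on the bench; origin at its underside. Leave alone.
- carton: flat carton 80 x 60 x 30 mm on the bench; origin at its underside. Leave alone.
- screwdriver: screwdriver 180 mm long lying on the mat in front of the block; its own x runs along it. Leave alone.
- mat: black rubber mat 280 x 280 x 3 mm, fixed on the bench, under the head block at the start; origin at the centre of its underside.
Things that resemble listed ones, but are neither listed nor needed, are in the scene too. What is shaped like the part that bears block_grip but blue or green is not meant.

How it is judged:
By the outcome, as a careful person would: the job done as asked, in the order asked, and still so for the second after the job is handed in, with the robot touching nothing.
It also fails if it takes over 72 s, if anything falls off the work surface, if the arm or the gripper's body presses on something with over 40 N, if the wrist force passes 120 N, or if a joint passes its speed limit or range.

### The arm

A 6-joint arm with a two-finger parallel gripper is mounted at the origin on the work surface. World frame = base frame: x ahead of the robot, y to its left, z up, the work surface at z = 0. Lengths are in m, angles in rad, forces in N, time in s.
With the tool pointing down it reaches from about 0.275 to 0.85 m from the base axis. Payload 5.2 kg.
Tool frame: the origin (TCP) lies at the very end of the fingers, on their centre line; the grasp point (between the pads) lies 19 mm behind it (r.pinch_z is the distance from the TCP to the grasp point, in m); z points along the fingers, y is the direction in which the jaws open and shut (so a half turn about z gives the same grasp; the last joint's range is limited). The gripper opens to 85 mm and grips with 20 to 120 N. Pads are 22 mm wide; open, the fingers measure 114 mm over their backs; the gripper's body (76 mm by 85 mm) begins 54 mm behind the grasp point. The pads swing forward as they close: fully open they stand 13 mm farther back than shut.
Start: joints at [1.084, 0.259, 1.535, -0, 1.348, -0.203], TCP at [0.154, 0.528, 0.2] pointing down, gripper open.
Joint ranges: [-3.14, 3.14], [-0.91, 2.08], [0.19, 2.58], [-1.22, 4.36], [0.22, 2.71], [-3.12, 3.12]. Speed limits (rad/s): [2.57, 2.57, 3.14, 3.14, 3.14, 3.14].

### API

Orientations are given as a unit quaternion [x, y, z, w].
In Python, from cell import r, eyes, nets gives the robot as it stands.
- The arm moves only by the shell command python3 -m crank 'ROWS' [FORCE]. ROWS is JSON, a list that holds one entry, the list of rows, each a list of 5 numbers: the shift along the tool's x, y, z in cm, then the turn about the tool's z in rad, then the opening, from 0 (shut) to 1 (fully open). A call has 1 to 10 rows; each row shifts and turns the pose as measured when the row begins, along the tool's axes as they then stand; what a row does not reach is not made up. A row lasts 1/10 s, in which the tool goes at most 50 mm and 8.59 degrees, less where a joint would pass 70% of its speed; a pose out of reach is approached as far as the arm can. A call with a gripper value outside its range is refused whole. The fingers move at their own pace and stop on an object; FORCE is the grip in N (left out, the last holds). Time passes only in rows, so rows that do not move let the fingers close. It gives the time, the measured TCP pose, the force and the opening at its end, in the units of the state.
- r.read_state(): the state, without advancing time (a new reading comes with each control period).
- eyes.read_camera(name): name is "side" or "top"; returns a dict with "frame" (480x640x3 uint8, red, green, blue), "vertical_fov" (degrees; the focal length in pixels is half the picture's height over the tangent of half this angle, whatever the lens; pixels are square), "cx", "cy" (the principal point, pixels), "k1" (the pictures are not rectified: a ray, as slopes to the right and down, at radius r is drawn at 1 + k1 r^2 times it, then the intrinsics apply), "cam_to_world" (4x4, takes a point from camera to world coordinates). Camera axes: x right, y up, looking along -z (the intrinsics and any distortion apply to the point x, -y, -z); pixel columns grow to the right and rows downward; lengths in m; the calibration is good to about 2 mm. A picture is of the moment at which its call begins. There is no depth.
- r.job_done(): hands the job in, once; it reports no verdict.
Trained networks look in a picture, given as the dict that the camera call returned (one of the last four; its "shot" number tells which), for a name from the list of things; names that differ only in an ending like _2 or _b are one class to them, and where a whole thing is asked for, a point or a joint stands for the part that bears it (a point fixed in the world has none). Each returns a list of dicts, best first, with "score" (0 to 1); they miss things now and then, are a little off and sometimes report something else, mostly with a low value. They report only what shows in the picture. A call takes as long as a camera call. They do not tell look-alikes from the thing itself.
- nets.spot_in(picture, query): "extent" ([left, top, right, bottom] in pixels, round what is visible of it).
- nets.regions_of(picture, query): "mask" (480x640 bool, what is visible of it) and "extent" ([left, top, right, bottom] in pixels, round what is visible of it).
The state is a dict: "time": time; "joints": joint angles; "qd": joint speeds; "tau": joint torques, N m; "position": TCP position; "tool_rot": TCP orientation; "force": force on the tool from outside, world axes, zero at the start; "moment": the same for the moment, N m; "width": finger opening in m.
Only numpy, scipy, OpenCV 4.12 (cv2) and the standard library are available. Lean on these libraries where they do the work, as an engineer would, in place of code of your own. Each camera call takes 0.05 s, during which the arm holds its last target. There are 200 camera calls.

## Working session

There is one attempt and no reset: what is moved stays moved. The work goes in short steps, Python scripts to look and compute and a shell command to move; the robot and the scene stay as the last step left them, time stands still between calls to the robot, and variables do not carry over. Pictures are saved under pics/ and viewed, about 8 in all and at most 12, crops included, and the job is handed in when it is done.

```bash
ls; mkdir -p pics; python3 - <<'E'
from cell import r,eyes,nets
import cv2,numpy as np
s=r.read_state();print({k:np.round(v,3).tolist() for k,v in s.items()})
for n in("top","side"):
    p=eyes.read_camera(n);cv2.imwrite(f"pics/{n}0.png",p["frame"][:,:,::-1])
    print(n,p["vertical_fov"],p["cx"],p["cy"],p["k1"],np.round(p["cam_to_world"],3).tolist())
    for q in("block_grip","block_heads","hole_left","hole_right","head_seat","pin_left","pin_right","catch_left","catch_right","deck","mat","screwdriver","bottle","carton"):
        print(q,[(np.round(d["extent"]).tolist(),round(d["score"],2)) for d in nets.spot_in(p,q)][:4])
E
```

```text
pics
{'time': 0.0, 'joints': [1.084, 0.259, 1.536, 0.0, 1.348, -0.203], 'qd': [-0.002, -0.0, 0.001, -0.001, 0.001, -0.001], 'tau': [0.002, -44.604, -29.056, -0.0, 0.012, 0.0], 'position': [0.154, 0.527, 0.199], 'tool_rot': [0.141, 0.99, -0.001, -0.0], 'force': [0.517, 0.262, -0.426], 'moment': [0.02, -0.011, -0.022], 'width': 0.085}
top 42.40682189494378 319.05850195345107 238.77195339736267 -0.12529038297044623 [[0.022, 0.985, -0.173, 0.179], [-1.0, 0.019, -0.018, 0.149], [-0.014, 0.174, 0.985, 1.634], [0.0, 0.0, 0.0, 1.0]]
block_grip [([138.0, 233.0, 204.0, 270.0], 0.93), ([239.0, 208.0, 304.0, 242.0], 0.76), ([206.0, 301.0, 260.0, 367.0], 0.57)]
block_heads [([236.0, 207.0, 303.0, 247.0], 0.9), ([204.0, 302.0, 261.0, 370.0], 0.9), ([138.0, 232.0, 201.0, 272.0], 0.66)]
hole_left [([139.0, 234.0, 204.0, 270.0], 0.75), ([208.0, 300.0, 263.0, 365.0], 0.75), ([239.0, 212.0, 305.0, 247.0], 0.67)]
hole_right [([139.0, 232.0, 203.0, 272.0], 0.97), ([238.0, 212.0, 306.0, 241.0], 0.78), ([206.0, 300.0, 259.0, 370.0], 0.76)]
head_seat [([340.0, 94.0, 521.0, 256.0], 0.61)]
pin_left [([338.0, 
[... 1185 characters left out ...]
6.0, 194.0, 262.0, 237.0], 0.6), ([391.0, 225.0, 423.0, 252.0], 0.42)]
head_seat [([310.0, 251.0, 516.0, 450.0], 0.93), ([392.0, 226.0, 424.0, 253.0], 0.59), ([271.0, 201.0, 379.0, 276.0], 0.49)]
pin_left [([309.0, 252.0, 514.0, 451.0], 0.71)]
pin_right [([312.0, 251.0, 520.0, 448.0], 0.74)]
catch_left []
catch_right [([313.0, 249.0, 517.0, 449.0], 0.7)]
deck [([310.0, 255.0, 515.0, 448.0], 0.58)]
mat [([270.0, 202.0, 380.0, 278.0], 0.82), ([283.0, 220.0, 291.0, 261.0], 0.61)]
screwdriver [([284.0, 217.0, 292.0, 263.0], 0.71), ([312.0, 208.0, 349.0, 253.0], 0.33)]
bottle [([375.0, 181.0, 396.0, 221.0], 0.64), ([313.0, 251.0, 517.0, 447.0], 0.27)]
carton [([389.0, 224.0, 422.0, 252.0], 0.68)]
```

View pics/top0.png

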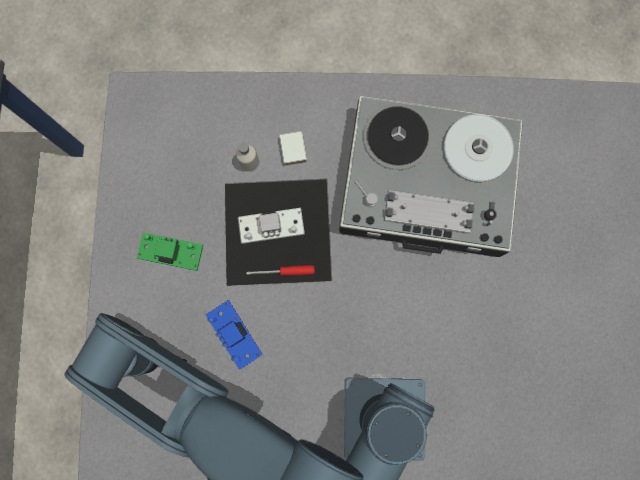

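```bash
python3 - <<'E'
import cv2
a=cv2.imread("pics/top0.png")[190:290,225:340];b=cv2.imread("pics/side0.png")[195:455,260:530]
a=cv2.resize(a,None,fx=3.4,fy=3.4,interpolation=cv2.INTER_CUBIC);b=cv2.resize(b,None,fx=1.48,fy=1.48)
import numpy as np
h=384;a=cv2.copyMakeBorder(a,0,max(0,h-a.shape[0]),0,0,0)[:h];b=b[:h]
cv2.imwrite("pics/crop0.png",np.hstack([a,b]));print(a.shape,b.shape)
E
```

```text
(384, 391, 3) (384, 400, 3)
```

View pics/crop0.png

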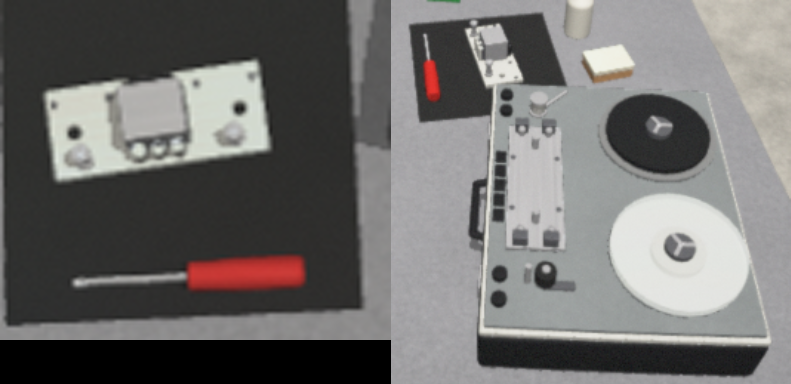

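Candidates: the white/steel block on the mat (top px 270,224), a blue one (233,334) and a green one (170,252). The crop shows that the one on the mat has the bare steel can and its heads facing the robot (-x side), so I choose it. The deck's front edge with the handle also faces the robot, and the carriage is at about (430,212).

```bash
cat > h.py <<'E'
import numpy as np,cv2
from cell import r,eyes,nets
def K(p):
    f=240/np.tan(np.radians(p["vertical_fov"])/2);return f
def proj(p,X):
    X=np.atleast_2d(X);T=np.linalg.inv(p["cam_to_world"]);c=X@T[:3,:3].T+T[:3,3]
    u=c[:,0]/-c[:,2];v=-c[:,1]/-c[:,2];k=1+p["k1"]*(u*u+v*v)
    return np.c_[p["cx"]+K(p)*u*k,p["cy"]+K(p)*v*k]
def unproj(p,px,z):
    px=np.atleast_2d(px).astype(float);d=(px-[p["cx"],p["cy"]])/K(p);s=d.copy()
    for _ in range(20): s=d/(1+p["k1"]*(s**2).sum(1,keepdims=True))
    T=np.array(p["cam_to_world"]);w=np.c_[s[:,0],-s[:,1],-np.ones(len(s))]@T[:3,:3].T
    return T[:3,3]+w*((z-T[2,3])/w[:,2])[:,None]
def rz(a): return np.array([[np.cos(a),-np.sin(a)],[np.sin(a),np.cos(a)]])
def place(P,x,y,a,z):   # model points (local) -> world
    P=np.atleast_2d(P).astype(float);return np.c_[P[:,:2]@rz(a).T+[x,y],P[:,2]+z]
E
python3 - <<'E'
from h import *
from scipy.optimize import minimize
P={n:eyes.read_camera(n) for n in("top","side")}
box={"top":(225,198,312,252),"side":(300,200,360,262)}
# fit plate footprint: quad of plate top + can prism vs bright mask, by IoU over both views
plate=np.array([[sx*.036,sy*.085,z] for z in(0,.008) for sx in(-1,1) for sy in(-1,1)])
can=np.array([[sx*.022,sy*.025,z] for z in(.008,.054) for sx in(-1,1) for sy in(-1,1)])
def mask(n):
    x0,y0,x1,y1=box[n];m=np.zeros((480,640),np.uint8);g=cv2.cvtColor(P[n]["frame"],cv2.COLOR_RGB2GRAY)
    m[y0:y1,x0:x1]=g[y0:y1,x0:x1]>85;
    k,l,st,_=cv2.connectedComponentsWithStats(m);return (l==1+np.argmax(st[1:,4])).astype(np.uint8)
M={n:mask(n) for n in P}
S=8
def render(n,v):
    m=np.zeros((480*S,640*S),np.uint8)[:1];x0,y0,x1,y1=box[n];m=np.zeros(((y1-y0)*S,(x1-x0)*S),np.uint8)
    for q in(plate,can):
        u=(proj(P[n],place(q,*v,.003))-[x0,y0]+.5)*S
        cv2.fillConvexPoly(m,cv2.convexHull(u.astype(np.int32)),1)
    return cv2.resize(m.astype(np.float32),(x1-x0,y1-y0),interpolation=cv2.INTER_AREA)
def cost(v,ns):
    return sum(np.abs(render(n,v)-M[n][box[n][1]:box[n][3],box[n][0]:box[n][2]]).sum()/M[n].sum() for n in ns)
for ns in(("top",),("side",),("top","side")):
    c=unproj(P["top"],[[270,225]],.02)[0]
    b=minimize(lambda w:cost([w[0]*.01,w[1]*.01,w[2]*.1],ns),[c[0]*100,c[1]*100,.08*10],method="Nelder-Mead",options=dict(initial_simplex=np.array([[0,0,0],[1,0,0],[0,1,0],[0,0,1.]])+[c[0]*100,c[1]*100,.8]))
    print(ns,np.round(b.x*[.01,.01,.1],4),b.fun)
a=P["top"]["frame"][170:255,370:500,::-1];a=cv2.resize(a,None,fx=6,fy=6,interpolation=cv2.INTER_CUBIC);cv2.imwrite("pics/cartop.png",a)
a=P["side"]["frame"][270:370,325:385,::-1];a=cv2.resize(a,None,fx=6,fy=6,interpolation=cv2.INTER_CUBIC);cv2.imwrite("pics/carside.png",a)
# deck nominal corners
print(unproj(P["top"],[[360,97],[521,120],[340,232],[509,250]],.11).round(3))
E
```

```text
('top',) [0.4998 0.3088 0.1685] 0.06313793847038528
('side',) [0.5009 0.3088 0.1825] 0.4299535873813512
('top', 'side') [0.5002 0.3093 0.1724] 0.49780238045701
[[ 0.827  0.078  0.11 ]
 [ 0.774 -0.347  0.11 ]
 [ 0.465  0.125  0.11 ]
 [ 0.428 -0.301  0.11 ]]
```

View pics/cartop.png

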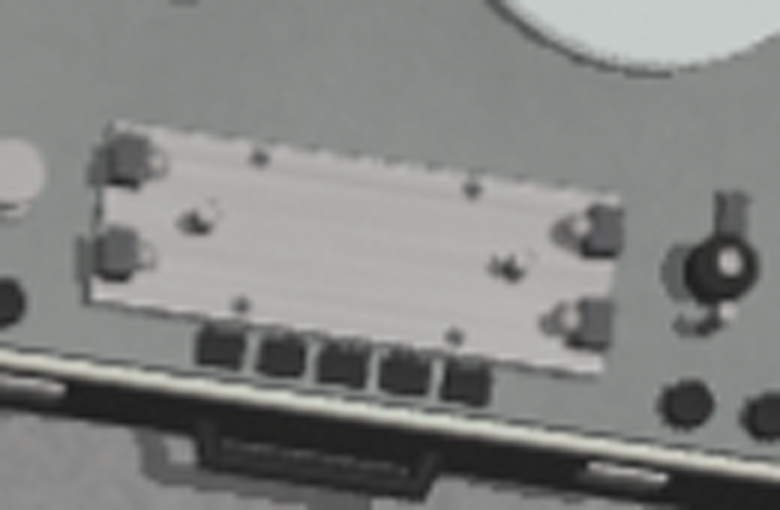

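View pics/carside.png

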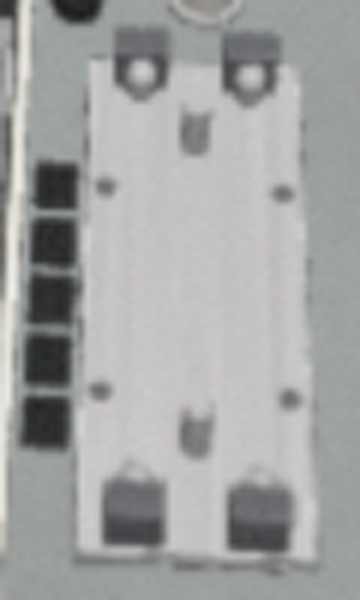

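Cartop shows the carriage's corners at crop px (108,122), (620,193), (603,375) and (88,300), and the pins near (205,215) and (515,263). Carside shows its corners at (90,62), (298,66), (318,560) and (78,553), and the pin tips at about (195,113) and (195,412).

```bash
python3 - <<'E'
from h import *
from scipy.optimize import least_squares,minimize
P={n:eyes.read_camera(n) for n in("top","side")}
C=np.array([[.039,.108,0],[.039,-.108,0],[-.039,-.108,0],[-.039,.108,0]])
pins=np.array([[0,.066,.022],[0,-.066,.022]])
px={"top":np.array([[108,122],[620,193],[603,375],[88,300.]]),"side":np.array([[298,66],[318,560],[78,553],[90,62.]])}
off={"top":(370,170),"side":(325,270)}
for n in px: px[n]=(px[n]+.5)/6-.5+off[n]
pp=(np.array([[195,113],[195,412.]])+.5)/6-.5+off["side"]
def res(v,ns): return np.concatenate([(proj(P[n],place(C,*v,.12))-px[n]).ravel() for n in ns])
for ns in(["top"],["side"],["top","side"]):
    s=least_squares(res,[.55,-.1,-.12],args=(ns,),x_scale=[.01,.01,.1]);print(ns,s.x.round(4),s.fun.round(1))
    print("  sidepins pred",proj(P["side"],place(pins,*s.x,.12)).round(1).tolist(),pp.round(1).tolist())
# mask fit
S=8
for n,box in(("top",(378,180,485,240)),("side",(330,272,385,370))):
    x0,y0,x1,y1=box;g=cv2.cvtColor(P[n]["frame"],cv2.COLOR_RGB2GRAY)[y0:y1,x0:x1].astype(float)
    t,m=cv2.threshold(g.astype(np.uint8),0,1,cv2.THRESH_OTSU)
    def cost(w):
        q=np.zeros(((y1-y0)*S,(x1-x0)*S),np.uint8)
        cv2.fillConvexPoly(q,((proj(P[n],place(C,w[0]*.01,w[1]*.01,w[2]*.1,.12))-[x0,y0]+.5)*S).astype(np.int32),1)
        q=cv2.resize(q.astype(np.float32),(x1-x0,y1-y0),interpolation=cv2.INTER_AREA)>.5
        return -(g[q].mean()-g[~q].mean())  # edge contrast
    i=s.x*[100,100,10]
    b=minimize(cost,i,method="Nelder-Mead",options=dict(initial_simplex=i+np.array([[0,0,0],[.6,0,0],[0,.6,0],[0,0,.3]])))
    print(n,(b.x*[.01,.01,.1]).round(4),b.fun)
# deck yaw/pose from top corners
D=np.array([[.18,.22,0],[.18,-.22,0],[-.18,-.22,0],[-.18,.22,0]]);dp=np.array([[360,97],[521,120],[510,247.],[343,229.]])
d=least_squares(lambda v:(proj(P["top"],place(D,*v,.11))-dp).ravel(),[.6,-.1,-.12],x_scale=[.01,.01,.1]);print("deck",d.x.round(4),d.fun.round(1),"nominal",place([[-.105,0,0]],*d.x,.12).round(4))
E
```

```text
['top'] [ 0.522  -0.0972 -0.1221] [ 0.5 -0.1 -0.2  0.  -0.4 -0.2  0.   0.3]
  sidepins pred [[356.7, 287.2], [357.4, 337.4]] [[357.1, 288.4], [357.1, 338.2]]
['side'] [ 0.5235 -0.0979 -0.1248] [-0.1  0.2  0.4  0.3 -0.3 -0.2 -0.1 -0.4]
  sidepins pred [[357.5, 287.4], [358.1, 337.6]] [[357.1, 288.4], [357.1, 338.2]]
['top', 'side'] [ 0.5229 -0.0976 -0.1232] [ 0.7 -0.5 -0.  -0.3 -0.2 -0.5  0.2 -0.2 -0.4  0.1  0.2  0.1 -0.5 -0.3
 -0.4 -0.4]
  sidepins pred [[357.2, 287.4], [357.8, 337.5]] [[357.1, 288.4], [357.1, 338.2]]
top [ 0.5205 -0.114  -0.1297] -39.60602286748774
side [ 0.5231 -0.0992 -0.1291] -41.05806452885375
deck [ 0.6281 -0.1141 -0.1104] [-2.7 -1.7  2.  -3.   3.6  4.2 -2.8 -0.2] nominal [[ 0.5237 -0.1025  0.12  ]]
```

```bash
cat >> h.py <<'E'
from scipy.spatial.transform import Rotation as Ro
def plan(x,y,z,a):
    s=r.read_state();R=Ro.from_quat(s["tool_rot"]).as_matrix();y_=R[:,1];cur=np.arctan2(-y_[0],y_[1])
    d=R.T@(np.array([x,y,z])-s["position"])*100
    print("t",round(s["time"],2),"pos",np.round(s["position"],4),"yaw",round(cur,4),"tilt",np.round(R[:,2],4),"F",np.round(s["force"],1),"M",np.round(s["moment"],2),"w",round(s["width"],4))
    print("shift cm",d.round(2),"turn",round(-(a-cur),3))
E
python3 -c "
from h import *
plan(.5,.309,.13,.17)
plan(.5,.309,.13,-.284)"
```

```text
t 1.7 pos [0.154  0.528  0.2003] yaw -0.2838 tilt [-0.e+00 -1.e-04 -1.e+00] F [ 0.3 -0.5  0.6] M [ 0.01 -0.02 -0.01] w 0.0856
shift cm [-39.35 -11.33   7.03] turn -0.454
t 1.7 pos [0.154  0.528  0.2003] yaw -0.2838 tilt [-0.e+00 -1.e-04 -1.e+00] F [ 0.3 -0.5  0.6] M [ 0.01 -0.02 -0.01] w 0.0856
shift cm [-39.35 -11.33   7.03] turn 0.0
```

```bash
python3 -m crank '[[[-4,-1.1,0.6,0,0.8],[-4,-1.1,0.6,0,0.8],[-4,-1.1,0.6,0,0.8],[-4,-1.1,0.6,0,0.8],[-4,-1.1,0.6,0,0.8],[-4,-1.1,0.6,0,0.8],[-4,-1.1,0.6,0,0.8],[-4,-1.1,0.6,0,0.8],[-4,-1.1,0.6,0,0.8],[0,0,0,-0.12,0.8]]]' 40; python3 -c "
from h import *
plan(.5,.309,.1,.17)"
```

```text
time: 2.7
position: [0.4841, 0.3278, 0.1449]
tool_rot: [0.078, 0.997, 0.002, 0.002]
force: [-0.6, 1.1, 0.7]
width: 0.0681
t 2.7 pos [0.4841 0.3278 0.1449] yaw -0.1556 tilt [ 0.0034  0.0047 -1.    ] F [-0.6  1.1  0.7] M [ 0.03  0.01 -0.03] w 0.0681
shift cm [-1.85 -1.64  4.49] turn -0.326
```

```bash
python3 -m crank '[[[0,0,0,-0.11,0.8],[0,0,0,-0.11,0.8],[0,0,0,-0.1,0.8],[0,0,0,0,0.8]]]'; python3 - <<'E'
from h import *
plan(.5,.309,.1,.17)
E
```

```text
time: 3.1
position: [0.4865, 0.3253, 0.1437]
tool_rot: [-0.087, 0.996, 0.002, 0.001]
force: [0.0, 0.1, -0.9]
width: 0.0679
t 3.1 pos [0.4865 0.3253 0.1437] yaw 0.1739 tilt [ 0.0019  0.0041 -1.    ] F [ 0.   0.1 -0.9] M [ 0.04 -0.04 -0.02] w 0.0679
shift cm [-1.03 -1.86  4.37] turn 0.004
```

```bash
python3 -m crank '[[[-0.5,-0.9,2.2,0,0.8],[-0.5,-0.9,2.2,0,0.8],[0,0,0,0,0.8]]]'; python3 - <<'E'
from h import *
plan(.5,.309,.018,.17)
for n in("top","side"):
    p=eyes.read_camera(n);c=proj(p,[[.5,.309,.03]])[0].astype(int);q=p["frame"][c[1]-40:c[1]+40,c[0]-50:c[0]+50,::-1]
    globals()[n]=cv2.resize(q,None,fx=4,fy=4,interpolation=cv2.INTER_CUBIC)
cv2.imwrite("pics/pre.png",np.hstack([top,side]))
E
```

```text
time: 3.4
position: [0.5005, 0.31, 0.0998]
tool_rot: [-0.083, 0.997, 0.003, 0.003]
force: [0.6, -1.5, 0.3]
width: 0.0687
t 3.4 pos [0.5005 0.31   0.0998] yaw 0.1667 tilt [ 0.0046  0.0054 -1.    ] F [ 0.6 -1.5  0.3] M [-0.03 -0.01  0.04] w 0.0687
shift cm [ 0.11 -0.13  8.17] turn -0.003
```

View pics/pre.png

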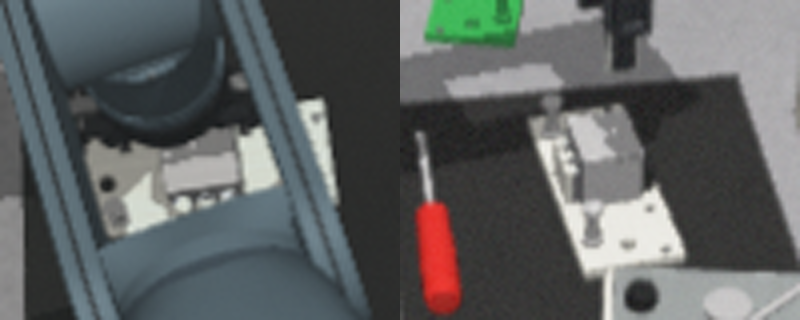

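The side view shows the can centred on my projected point (600,160), with the fingers above it. Descending.

```bash
python3 -m crank '[[[0.1,-0.1,2.2,0,0.8],[0,0,2.2,0,0.8],[0,0,1.8,0,0.8],[0,0,0,0,0.8]]]'; python3 - <<'E'
from h import *
plan(.5,.309,.018,.17)
p=eyes.read_camera("side");c=proj(p,[[.5,.309,.03]])[0].astype(int);q=p["frame"][c[1]-40:c[1]+40,c[0]-50:c[0]+50,::-1]
cv2.imwrite("pics/pre2.png",cv2.resize(q,None,fx=6,fy=6,interpolation=cv2.INTER_CUBIC))
E
```

```text
time: 3.9
position: [0.5046, 0.3146, 0.0457]
tool_rot: [-0.083, 0.997, 0.005, 0.01]
force: [0.4, -0.4, 0.0]
width: 0.068
t 3.9 pos [0.5046 0.3146 0.0457] yaw 0.1654 tilt [ 0.0183  0.0123 -0.9998] F [ 0.4 -0.4  0. ] M [-0.03  0.02 -0.  ] w 0.068
shift cm [ 0.6  -0.5   2.76] turn -0.005
```

View pics/pre2.png

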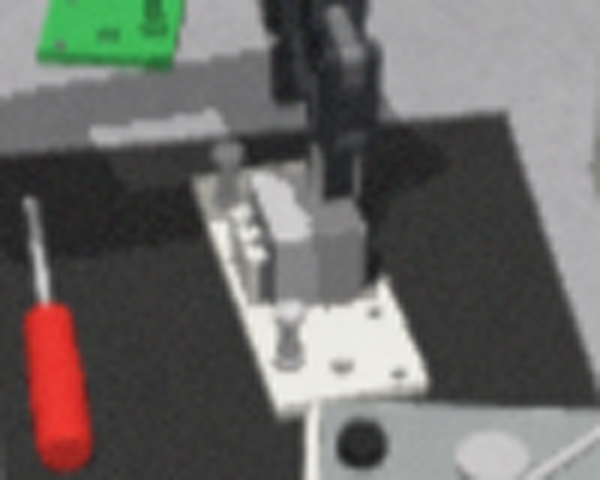

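The side view shows the near finger over the can, at about (345,180). The tilt has drifted by about 1.2° on the fast descent, so I'll test whether a rise undoes it.

```bash
python3 -m crank '[[[0,0,-2.2,0,0.8],[0,0,-2.2,0,0.8],[0,0,0,0,0.8]]]'>/dev/null; python3 - <<'E'
from h import *
plan(.5,.309,.018,.17)
E
python3 -m crank '[[[0.3,-0.2,0.8,0,0.8],[0.3,-0.2,0.8,0,0.8],[0,0,0,0,0.8]]]'>/dev/null; python3 - <<'E'
from h import *
plan(.5,.309,.018,.17)
E
```

```text
t 4.25 pos [0.5062 0.3164 0.0974] yaw 0.1653 tilt [ 0.0254  0.0155 -0.9996] F [ 1.  -0.4 -0. ] M [0.01 0.01 0.01] w 0.0684
shift cm [ 0.95 -0.71  7.91] turn -0.005
t 4.55 pos [0.5014 0.3121 0.0817] yaw 0.1654 tilt [ 0.0288  0.0169 -0.9994] F [-0.1 -0.7 -1. ] M [-0.    0.04  0.01] w 0.0685
shift cm [ 0.39 -0.36  6.36] turn -0.005
```

```bash
python3 -m crank '[[[0,0,0,0,0.8],[0,0,0,0,0.8],[0,0,0,0,0.8],[0,0,0,0,0.8]]]'>/dev/null; python3 - <<'E'
from h import *
plan(.5,.309,.018,.17); print(r.read_state()["joints"],r.read_state()["tau"])
E
python3 -m crank '[[[0.7,0,0,0,0.8],[0.7,0,0,0,0.8],[0.7,0,0,0,0.8]]]'>/dev/null; python3 - <<'E'
from h import *
plan(.5,.309,.018,.17); print(r.read_state()["joints"])
E
```

```text
t 4.95 pos [0.5    0.3114 0.0792] yaw 0.1649 tilt [ 0.0244  0.0152 -0.9996] F [-0.1  0.6  0.2] M [-0.01 -0.02 -0.05] w 0.0682
shift cm [ 0.2  -0.3   6.11] turn -0.005
[ 0.3640824   0.41377558  1.6275741   0.00628209  1.0720291  -1.37436569] [ 1.90672145e-03 -4.99946272e+01 -2.55925655e+01  2.79828877e-02
 -1.60571714e-01  6.96579400e-05]
t 5.25 pos [0.4786 0.3077 0.0785] yaw 0.1644 tilt [ 0.0247  0.0153 -0.9996] F [-0.2  1.2 -0.5] M [-0.02  0.01  0.  ] w 0.0684
shift cm [-1.97 -0.29  6.1 ] turn -0.006
[ 0.37179288  0.38258881  1.67931008  0.00608358  1.05112952 -1.36621348]
```

```bash
python3 -m crank '[[[-0.5,-0.1,0.1,0,0.8],[-0.5,-0.1,0.1,0,0.8],[-0.5,-0.1,0.1,0,0.8],[-0.5,0,0.1,0,0.8],[0,0,0,0,0.8]]]'>/dev/null; python3 - <<'E'
from h import *
plan(.5,.309,.018,.17)
E
python3 -m crank '[[[0,0,0.3,0,0.8],[0,0,0.3,0,0.8],[0,0,0.3,0,0.8],[0,0,0.3,0,0.8],[0,0,0.3,0,0.8],[0,0,0.3,0,0.8]]]'>/dev/null; python3 - <<'E'
from h import *
plan(.5,.309,.018,.17)
E
```

```text
t 5.75 pos [0.5001 0.3082 0.0753] yaw 0.165 tilt [ 0.0258  0.0156 -0.9995] F [1.1 0.1 0. ] M [ 0.03  0.07 -0.05] w 0.0684
shift cm [0.16 0.02 5.73] turn -0.005
t 6.35 pos [0.5005 0.3084 0.0555] yaw 0.1647 tilt [ 0.0251  0.0155 -0.9996] F [ 0.2  0.4 -0.8] M [-0.03 -0.01 -0.04] w 0.0684
shift cm [0.15 0.02 3.74] turn -0.005
```

```bash
python3 -m crank '[[[0,0,0,0,0.8],[0,0,0,0,0.8],[0,0,0,0,0.8],[0,0,0,0,0.8],[0,0,0,0,0.8],[0,0,0,0,0.8],[0,0,0,0,0.8],[0,0,0,0,0.8],[0,0,0,0,0.8],[0,0,0,0,0.8]]]'>/dev/null; python3 - <<'E'
from h import *
plan(.5,.309,.018,.17)
E
python3 -m crank '[[[0,0,-0.4,0,0.8],[0,0,-0.4,0,0.8],[0,0,-0.4,0,0.8],[0,0,-0.4,0,0.8]]]'>/dev/null; python3 - <<'E'
from h import *
plan(.5,.309,.018,.17)
E
```

```text
t 7.35 pos [0.5005 0.3085 0.0555] yaw 0.1649 tilt [ 0.0253  0.0155 -0.9996] F [ 0.5 -0.2  0.3] M [-0.   -0.   -0.01] w 0.0685
shift cm [0.14 0.02 3.74] turn -0.005
t 7.75 pos [0.4998 0.3081 0.0723] yaw 0.1649 tilt [ 0.0244  0.0152 -0.9996] F [ 0.1 -0.2 -0.1] M [-0.04  0.   -0.05] w 0.0683
shift cm [0.11 0.02 5.43] turn -0.005
```

```bash
P='from h import *
plan(.5,.309,.018,.17)'; python3 -m crank '[[[0,0,-2,0,0.8],[0,0,0,0,0.8],[0,0,0,0,0.8]]]'>/dev/null; python3 -c "$P"
python3 -m crank '[[[0,0,2,0,0.8],[0,0,0,0,0.8],[0,0,0,0,0.8]]]'>/dev/null; python3 -c "$P"
python3 -m crank '[[[2,0,0,0,0.8],[0,0,0,0,0.8],[0,0,0,0,0.8]]]'>/dev/null; python3 -c "$P"
python3 -m crank '[[[-2,0,0,0,0.8],[0,0,0,0,0.8],[0,0,0,0,0.8]]]'>/dev/null; python3 -c "$P"
```

```text
t 8.05 pos [0.4996 0.3079 0.0939] yaw 0.1648 tilt [ 0.0257  0.0157 -0.9995] F [ 0.6 -0.1 -0.5] M [0.04 0.05 0.01] w 0.0682
shift cm [0.15 0.02 7.59] turn -0.005
t 8.35 pos [0.5001 0.3082 0.0734] yaw 0.1648 tilt [ 0.0259  0.0158 -0.9995] F [-0.4 -0.7 -0.1] M [-0.05 -0.    0.02] w 0.0684
shift cm [0.16 0.01 5.53] turn -0.005
t 8.65 pos [0.4808 0.305  0.0734] yaw 0.1647 tilt [ 0.0265  0.0159 -0.9995] F [-0.3  0.4 -0.1] M [-0.06 -0.04 -0.04] w 0.0684
shift cm [-1.8   0.02  5.59] turn -0.005
t 8.95 pos [0.5024 0.3087 0.0751] yaw 0.1648 tilt [ 0.0283  0.0165 -0.9995] F [-1.1 -0.1 -0.6] M [-0.04 -0.01  0.04] w 0.0685
shift cm [ 0.4 -0.   5.7] turn -0.005
```

```bash
P='from h import *
plan(.5,.309,.018,.17)'; python3 -m crank '[[[0,0,-2,0,0.8],[0,0,-2,0,0.8],[0,0,-2,0,0.8],[0,0,-2,0,0.8],[0,0,0,0,0.8],[0,0,0,0,0.8],[0,0,0,0,0.8]]]'>/dev/null; python3 -c "$P"
python3 -m crank '[[[0,0,0.8,0,0.8],[0,0,0.8,0,0.8],[0,0,0.8,0,0.8],[0,0,0.8,0,0.8],[0,0,0.8,0,0.8],[0,0,0.8,0,0.8],[0,0,0.8,0,0.8],[0,0,0.8,0,0.8],[0,0,0,0,0.8],[0,0,0,0,0.8]]]'>/dev/null; python3 -c "$P"
```

```text
t 9.65 pos [0.497  0.3065 0.1555] yaw 0.1646 tilt [ 0.0231  0.0148 -0.9996] F [ 0.   0.  -0.9] M [ 0.06  0.03 -0.02] w 0.0684
shift cm [1.000e-02 5.000e-02 1.376e+01] turn -0.005
t 10.65 pos [0.4951 0.3062 0.0802] yaw 0.1643 tilt [ 0.0139  0.0113 -0.9998] F [0.5 0.5 0.9] M [ 0.01  0.03 -0.  ] w 0.068
shift cm [-0.43  0.15  6.23] turn -0.006
```

```bash
P='from h import *
plan(.5,.309,.018,.17)'; python3 -m crank '[[[0,0,-2,0,0.8],[0,0,-2,0,0.8],[0,0,-2,0,0.8],[0,0,-2,0,0.8],[0,0,0,0,0.8],[0,0,0,0,0.8],[0,0,0,0,0.8]]]'>/dev/null; python3 -c "$P"
python3 -m crank '[[[0,0,0.8,0,0.8],[0,0,0.8,0,0.8],[0,0,0.8,0,0.8],[0,0,0.8,0,0.8],[0,0,0.8,0,0.8],[0,0,0.8,0,0.8],[0,0,0.8,0,0.8],[0,0,0.8,0,0.8],[0,0,0,0,0.8],[0,0,0,0,0.8]]]'>/dev/null; python3 -c "$P"
```

```text
t 11.35 pos [0.4945 0.3055 0.164 ] yaw 0.1644 tilt [ 0.0162  0.0122 -0.9998] F [ 0.2 -0.1 -0.2] M [-0.01  0.03 -0.01] w 0.0682
shift cm [-0.34  0.12 14.61] turn -0.006
t 12.35 pos [0.4924 0.305  0.0888] yaw 0.1641 tilt [ 0.0073  0.0089 -0.9999] F [-0.4 -0.3  0.8] M [-0.02 -0.03  0.03] w 0.069
shift cm [-0.76  0.22  7.09] turn -0.006
```

```bash
P='from h import *
plan(.5,.309,.018,.17)'; python3 -m crank '[[[-0.2,0.05,0.8,0,0.8],[-0.2,0.05,0.8,0,0.8],[-0.2,0.05,0.8,0,0.8],[-0.1,0.05,0.8,0,0.8],[-0.1,0.05,0.8,0,0.8],[0,0,0,0,0.8],[0,0,0,0,0.8]]]'>/dev/null; python3 -c "$P"
```

```text
t 13.05 pos [0.5015 0.3098 0.0457] yaw 0.1641 tilt [ 0.0085  0.0093 -0.9999] F [-0.3 -0.1  0.2] M [ 0.04  0.02 -0.  ] w 0.068
shift cm [ 0.19 -0.07  2.77] turn -0.006
```

```bash
P='from h import *
plan(.5,.309,.018,.17)'; python3 -m crank '[[[0.1,-0.05,0.7,0,0.8],[0.1,0,0.7,0,0.8],[0,0,0.7,0,0.8],[0,0,0.4,0,0.8],[0,0,0,0,0.8]]]'>/dev/null; python3 -c "$P"
python3 -m crank '[[[0,0,0,0,0.5],[0,0,0,0,0.4],[0,0,0,0,0.3],[0,0,0,0,0.3],[0,0,0,0,0.3],[0,0,0,0,0.3]]]' 60 >/dev/null; python3 -c "$P"
```

```text
t 13.55 pos [0.4997 0.3092 0.019 ] yaw 0.1642 tilt [ 0.0091  0.0096 -0.9999] F [0.1 0.4 0.1] M [-0.01 -0.01  0.02] w 0.0682
shift cm [-0.02 -0.02  0.1 ] turn -0.006
t 14.15 pos [0.4997 0.309  0.0194] yaw 0.1644 tilt [ 0.0091  0.0092 -0.9999] F [ 0.   0.5 -0.4] M [-0.06  0.06 -0.02] w 0.0474
shift cm [-0.02 -0.    0.15] turn -0.006
```

```bash
P='from h import *
plan(.5228,-.0978,.185,-.123)'; python3 -m crank '[[[0,0,-0.5,0,0.3],[0,0,-1,0,0.3],[0,0,-2,0,0.3],[0,0,-2,0,0.3],[0,0,-2,0,0.3],[0,0,-2,0,0.3],[0,0,-2,0,0.3],[0,0,-2,0,0.3],[0,0,-2,0,0.3],[0,0,-1,0,0.3]]]' 80 >/dev/null; python3 -c "$P"
python3 -m crank '[[[0,0,0,0,0.3],[0,0,0,0,0.3]]]'>/dev/null; python3 -c "$P"
```

```text
t 15.15 pos [0.4929 0.3056 0.189 ] yaw 0.1643 tilt [-0.0045  0.0046 -1.    ] F [ 0.4  0.2 -5.3] M [-0.04 -0.02  0.01] w 0.0463
shift cm [  3.64 -40.29   0.21] turn 0.287
t 15.35 pos [0.493  0.3058 0.1902] yaw 0.1643 tilt [-0.0027  0.0053 -1.    ] F [-0.2  0.6 -6.1] M [-0.02 -0.   -0.07] w 0.0464
shift cm [  3.66 -40.3    0.3 ] turn 0.287
```

```bash
P='from h import *
plan(.5228,-.0978,.185,-.123)'; python3 -m crank '[[[0.1,-1.5,0,0,0.3],[0.3,-2.5,0,0,0.3],[0.3,-2.5,0,0,0.3],[0.3,-2.5,0,0,0.3],[0.3,-2.5,0,0,0.3],[0.3,-2.5,0,0,0.3],[0.3,-2.5,0,0,0.3],[0.3,-2.5,0,0,0.3],[0.2,-1.5,0,0,0.3],[0,0,0,0,0.3]]]'>/dev/null; python3 -c "$P"
```

```text
t 16.35 pos [0.4945 0.0849 0.1763] yaw 0.1654 tilt [-0.0258 -0.0011 -0.9997] F [ 0.8  0.4 -5.1] M [ 0.03 -0.08 -0.02] w 0.0465
shift cm [  0.24 -18.48  -0.92] turn 0.288
```

```bash
P='from h import *
plan(.5228,-.0978,.185,-.123)'; python3 -m crank '[[[0,0,-0.4,0.05,0.3],[0,0,-0.4,0.07,0.3],[0,0,-0.4,0.07,0.3],[0,0,0,0.07,0.3],[0,0,0,0.03,0.3],[0,0,0,0,0.3],[0,0,0,0,0.3]]]'>/dev/null; python3 -c "$P"

```

```text
t 17.05 pos [0.4898 0.0853 0.1827] yaw -0.1375 tilt [-0.0381  0.0011 -0.9993] F [-0.9  0.3 -5.5] M [ 0.02 -0.09  0.05] w 0.046
shift cm [ -5.77 -17.69  -0.37] turn -0.015
```

```bash
P='from h import *
plan(.5228,-.0978,.185,-.123)'; python3 -m crank '[[[-0.5,-1.5,-0.2,0,0.3],[-0.6,-1.8,-0.2,0,0.3],[-0.6,-1.8,-0.2,0,0.3],[-0.6,-1.8,-0.2,0,0.3],[-0.6,-1.8,-0.2,0,0.3],[-0.6,-1.8,-0.2,0,0.3],[-0.6,-1.8,-0.2,0,0.3],[-0.6,-1.8,-0.2,0,0.3],[0,0,0,0,0.3],[0,0,0,0,0.3]]]'>/dev/null; python3 -c "$P"

```

```text
t 18.05 pos [ 0.5166 -0.0632  0.1937] yaw -0.1253 tilt [-0.045   0.0043 -0.999 ] F [-0.2  1.6 -5.2] M [ 0.04 -0.08  0.  ] w 0.0462
shift cm [-1.08 -3.35  0.83] turn -0.002
```

```bash
P='from h import *
plan(.5228,-.0978,.185,-.123)'; python3 -m crank '[[[-0.1,-0.4,-0.8,0,0.3],[-0.1,-0.4,-0.8,0,0.3],[-0.1,-0.4,-0.8,0,0.3],[-0.1,-0.4,-0.8,0,0.3],[-0.1,-0.4,-0.8,0,0.3],[0,-0.4,-0.8,0,0.3],[0,-0.4,-0.8,0,0.3],[0,0,0,0,0.3],[0,0,0,0,0.3]]]'>/dev/null; python3 -c "$P"
python3 -m crank '[[[0,0,2.2,0,0.3],[0,0,2.2,0,0.3],[0,0,0,0,0.3],[0,0,0,0,0.3],[0,0,0,0,0.3]]]'>/dev/null; python3 -c "$P"

```

```text
t 18.95 pos [ 0.521  -0.0923  0.2556] yaw -0.1219 tilt [-0.0433  0.004  -0.9991] F [-0.1  0.2 -5.4] M [ 0.01 -0.03  0.04] w 0.0462
shift cm [-0.55 -0.51  7.05] turn 0.001
t 19.45 pos [ 0.5191 -0.0917  0.2111] yaw -0.1217 tilt [-0.0432  0.0045 -0.9991] F [-0.3  0.6 -4.6] M [ 0.   -0.14 -0.02] w 0.0464
shift cm [-0.56 -0.56  2.59] turn 0.001
```

```bash
P='from h import *
plan(.5228,-.0978,.185,-.123)'; python3 -m crank '[[[0,2.5,0,0,0.3],[0,2.5,0,0,0.3],[0,2.5,0,0,0.3],[0,0,0,0,0.3],[0,0,0,0,0.3],[0,0,0,0,0.3]]]'>/dev/null; python3 -c "$P"
python3 -m crank '[[[-3,0,0,0,0.3],[-3,0,0,0,0.3],[0,0,0,0,0.3],[0,0,0,0,0.3],[0,0,0,0,0.3]]]'>/dev/null; python3 -c "$P"
python3 -m crank '[[[0.8,0,0,0,0.3],[0.8,0,0,0,0.3],[0.8,0,0,0,0.3],[0.8,0,0,0,0.3],[0.8,0,0,0,0.3],[0,0,0,0,0.3],[0,0,0,0,0.3]]]'>/dev/null; python3 -c "$P"

```

```text
t 20.05 pos [ 0.532  -0.0166  0.2169] yaw -0.1229 tilt [-0.0339  0.0013 -0.9994] F [-0.3  0.1 -5.5] M [-0.02  0.03  0.06] w 0.0465
shift cm [-0.19 -8.16  3.21] turn 0.0
t 20.55 pos [ 0.5924 -0.0282  0.2156] yaw -0.1271 tilt [-3.420e-02 -1.000e-04 -9.994e-01] F [-0.2 -0.6 -5.5] M [ 0.01 -0.05  0.02] w 0.0464
shift cm [ 5.92 -7.77  3.3 ] turn -0.004
t 21.25 pos [ 0.5459 -0.0225  0.2186] yaw -0.1275 tilt [-3.410e-02 -4.000e-04 -9.994e-01] F [ 1.3  0.7 -5. ] M [-0.05 -0.05  0.03] w 0.0466
shift cm [ 1.22 -7.75  3.44] turn -0.005
```

```bash
P='from h import *
plan(.5228,-.0978,.185,-.123)'; python3 -m crank '[[[0,2.8,0,0,0.3],[0,2.8,0,0,0.3],[0,2.8,0,0,0.3],[0,2.8,0,0,0.3],[0,0,0,0,0.3],[0,0,0,0,0.3]]]'>/dev/null; python3 -c "$P"
python3 -m crank '[[[0.2,-1,0,0,0.3],[0.2,-1,0,0,0.3],[0.2,-1,0,0,0.3],[0.2,-1,0,0,0.3],[0.2,-1,0,0,0.3],[0.2,-1,0,0,0.3],[0.2,-1,0,0,0.3],[0.2,-1,0,0,0.3],[0.1,-1,0,0,0.3],[0.1,-1,0,0,0.3]]]'>/dev/null; python3 -c "$P"

```

```text
t 21.85 pos [0.5632 0.0914 0.218 ] yaw -0.1298 tilt [-0.0309 -0.0011 -0.9995] F [ 1.1  0.7 -4.7] M [-0.07 -0.04  0.  ] w 0.0463
shift cm [  1.46 -19.26   3.45] turn -0.007
t 22.85 pos [ 0.5293 -0.0173  0.2196] yaw -0.134 tilt [-0.0305 -0.0027 -0.9995] F [ 0.3 -0.8 -5.2] M [-0.01 -0.09 -0.01] w 0.0464
shift cm [-0.53 -8.04  3.5 ] turn -0.011
```

```bash
cat >> h.py <<'E'
_g=dict(p=np.array([.4997,.309,.0194]),a=.1644,t=np.array([.0091,.0092]))
def Rt(a,t):
    z=np.array([t[0],t[1],-np.sqrt(1-t@t)]);y=np.array([-np.sin(a),np.cos(a),0]);y-=z*(z@y);y/=np.linalg.norm(y);return np.c_[np.cross(y,z),y,z]
Rg=Rt(_g["a"],_g["t"]);BT=Rg.T@(np.array([.5002,.3093,.003])-_g["p"]);BR=Rg.T@Ro.from_euler("z",.168).as_matrix()
BT[0]+=0;
def block():
    s=r.read_state();R=Ro.from_quat(s["tool_rot"]).as_matrix();return np.array(s["position"])+R@BT,R@BR
def brep(c=(.5228,-.0978,.12),a=-.123):
    o,B=block();e=Ro.from_euler("z",a).as_matrix().T@(o-np.array(c))
    print("block: offset in deck axes mm",(e*1000).round(1),"yaw err",round(np.arctan2(B[1,0],B[0,0])-a,4),"normal",B[:2,2].round(4))
E
P='from h import *
plan(.5228,-.0978,.175,-.123);brep()'; python3 -m crank '[[[0,-1,0,-0.01,0.3],[0,-1,0,0,0.3],[0,-1,0,0,0.3],[-0.1,-1,0,0,0.3],[-0.1,-1,0,0,0.3],[-0.1,-1,0,0,0.3],[0,-1,0,0,0.3],[0,-0.6,0,0,0.3],[0,0,0,0,0.3],[0,0,0,0,0.3]]]'>/dev/null; python3 -c "$P"
python3 -m crank '[[[0,0,0.8,0,0.3],[0,0,0.8,0,0.3],[0,0,0.8,0,0.3],[0,0,0.7,0,0.3],[0,0,0.5,0,0.3],[0,0,0,0,0.3],[0,0,0,0,0.3]]]'>/dev/null; python3 -c "$P"

```

```text
t 23.85 pos [ 0.522  -0.1014  0.2198] yaw -0.1263 tilt [-0.0305 -0.0026 -0.9995] F [-0.3 -0.5 -5.4] M [-0.01 -0.01 -0.02] w 0.0464
shift cm [-0.17  0.4   4.48] turn -0.003
block: offset in deck axes mm [-0.4 -3.7 83.4] yaw err 0.0 normal [0.0418 0.0088]
t 24.55 pos [ 0.5201 -0.0993  0.1794] yaw -0.1239 tilt [-3.270e-02 -9.000e-04 -9.995e-01] F [ 0.  -0.  -5.8] M [ 0.04 -0.03  0.04] w 0.0464
shift cm [-0.26  0.19  0.43] turn -0.001
block: offset in deck axes mm [-2.6 -1.8 43. ] yaw err 0.0024 normal [0.044  0.0072]
```

```bash
P='from h import *
brep()'; python3 -m crank '[[[-0.1,0.06,0.3,0,0.3],[-0.1,0.06,0.3,0,0.3],[-0.1,0.06,0.3,0,0.3],[0,0,0.1,0,0.3],[0,0,0,0,0.3]]]'>/dev/null; python3 -c "$P"
python3 - <<'E'
from h import *
o,B=block()
cn=np.array([[.036,.085,0],[.036,-.085,0],[-.036,-.085,0],[-.036,.085,0]]);holes=np.array([[0,.066,.008],[0,-.066,.008]])
ct=np.array([[sx*.022,sy*.025,.054] for sx,sy in((1,1),(1,-1),(-1,-1),(-1,1))])
car=np.array([[.039,.108,0],[.039,-.108,0],[-.039,-.108,0],[-.039,.108,0]])
out=[]
for n,(w,h,f) in(("top",(130,85,3)),("side",(90,130,4))):
    p=eyes.read_camera(n);c=proj(p,[[.5228,-.0978,.15]])[0].astype(int);x0,y0=c[0]-w//2,c[1]-h//2
    q=cv2.resize(p["frame"][y0:y0+h,x0:x0+w,::-1],None,fx=f,fy=f,interpolation=cv2.INTER_CUBIC)
    for X,col in(((cn+[0,0,.008])@B.T+o,(0,255,0)),(ct@B.T+o,(0,255,255)),(place(car,.5228,-.0978,-.123,.12),(255,0,255))):
        cv2.polylines(q,[((proj(p,X)-[x0,y0]+.5)*f).astype(int)],True,col,1)
    for X in holes@B.T+o: cv2.circle(q,tuple(((proj(p,X)[0]-[x0,y0]+.5)*f).astype(int)),3,(0,0,255),1)
    q=cv2.copyMakeBorder(q,0,520-q.shape[0],0,0,0);out.append(q)
cv2.imwrite("pics/over.png",np.hstack(out));print(out[0].shape)
E
```

```text
block: offset in deck axes mm [ 1.1 -0.2 32.9] yaw err 0.0023 normal [0.0421 0.0079]
(520, 390, 3)
```

View pics/over.png

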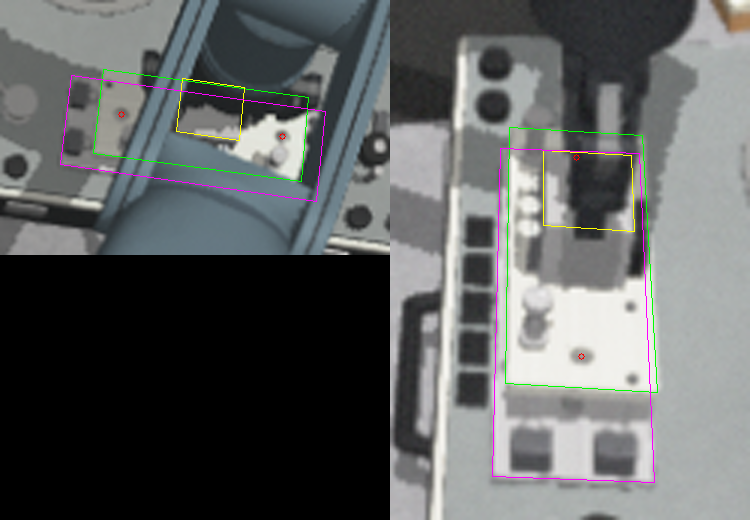

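The overlay agrees with the block: the near hole is at side (581,356), on the predicted red circle, and the plate edges match within about 1 px. I'll now lower onto the pins in small steps, watching the force.

```bash
P='from h import *
plan(.5228,-.0978,.175,-.123);brep()'; python3 -m crank '[[[0,0,0.3,0,0.3],[0,0,0.3,0,0.3],[0,0,0.2,0,0.3],[0,0,0,0,0.3]]]'>/dev/null; python3 -c "$P"

```

```text
t 25.55 pos [ 0.5238 -0.0983  0.161 ] yaw -0.1241 tilt [-0.0302 -0.0019 -0.9995] F [ 0.3  0.2 -4.7] M [ 0.05 -0.06  0.03] w 0.0463
shift cm [ 0.15  0.02 -1.39] turn -0.001
block: offset in deck axes mm [ 1.  -0.3 24.6] yaw err 0.0022 normal [0.0415 0.0082]
```

```bash
P='from h import *
plan(.5228,-.0978,.175,-.123);brep()'; python3 -m crank '[[[0.1,0,0.1,0,0.3],[0,0,0.1,0,0.3],[0,0,0.1,0,0.3]]]'>/dev/null; python3 -c "$P"
python3 -m crank '[[[0,0,0.1,0,0.3],[0,0,0.1,0,0.3]]]'>/dev/null; python3 -c "$P"

```

```text
t 25.85 pos [ 0.5228 -0.0982  0.1579] yaw -0.1241 tilt [-0.03   -0.002  -0.9995] F [ 0.6 -0.3 -5.8] M [ 0.08 -0.05  0.04] w 0.0464
shift cm [ 0.05  0.03 -1.7 ] turn -0.001
block: offset in deck axes mm [-0.1 -0.4 21.5] yaw err 0.0021 normal [0.0413 0.0082]
t 26.05 pos [ 0.5227 -0.0982  0.1559] yaw -0.1242 tilt [-0.0298 -0.0021 -0.9996] F [-0.4 -0.9 -5.1] M [0.01 0.02 0.01] w 0.0464
shift cm [ 0.05  0.03 -1.91] turn -0.001
block: offset in deck axes mm [-0.1 -0.4 19.5] yaw err 0.0021 normal [0.0412 0.0083]
```

```bash
P='from h import *
plan(.5228,-.0978,.175,-.123);brep()'; python3 -m crank '[[[0,0,0.1,0,0.3],[0,0,0.1,0,0.3]]]'>/dev/null; python3 -c "$P"
python3 -m crank '[[[0,0,0.1,0,0.3],[0,0,0,0,0.3]]]'>/dev/null; python3 -c "$P"

```

```text
t 26.25 pos [ 0.5227 -0.0983  0.1538] yaw -0.1242 tilt [-0.0297 -0.0023 -0.9996] F [-0.2 -0.8 -3.5] M [-0.13 -0.   -0.03] w 0.0464
shift cm [ 0.06  0.04 -2.12] turn -0.001
block: offset in deck axes mm [-0.1 -0.5 17.4] yaw err 0.0021 normal [0.041  0.0086]
t 26.45 pos [ 0.5227 -0.0988  0.153 ] yaw -0.1246 tilt [-0.0295 -0.003  -0.9996] F [ 0.  -0.8 -4.9] M [-0.03  0.03 -0.11] w 0.0466
shift cm [ 0.07  0.08 -2.2 ] turn -0.002
block: offset in deck axes mm [-0.1 -1.  16.6] yaw err 0.0017 normal [0.0409 0.0092]
```

```bash
P='from h import *
s=r.read_state();print(np.round(s["force"],1),np.round(s["moment"],2));brep()'; python3 -m crank '[[[0.15,0,-0.05,0,0.3],[0.15,0,0,0,0.3]]]'>/dev/null; python3 -c "$P"
python3 -m crank '[[[-0.15,0,0,0,0.3],[-0.15,0,0,0,0.3],[-0.15,0,0,0,0.3],[-0.15,0,0,0,0.3]]]'>/dev/null; python3 -c "$P"
python3 -m crank '[[[0.1,0.1,0,0,0.3],[0,0.15,0,0,0.3],[0,0.15,0,0,0.3]]]'>/dev/null; python3 -c "$P"
python3 -m crank '[[[0,-0.15,0,0,0.3],[0,-0.15,0,0,0.3],[0,-0.15,0,0,0.3],[0,-0.15,0,0,0.3]]]'>/dev/null; python3 -c "$P"

```

```text
[ 2.3  0.4 -5.8] [-0.07 -0.7  -0.15]
block: offset in deck axes mm [-2.2 -0.9 17.2] yaw err 0.0014 normal [0.0388 0.0092]
[-4.6 -0.7 -1.2] [-0.03  0.82 -0.23]
block: offset in deck axes mm [ 1.7 -0.9 17. ] yaw err 0.0013 normal [0.0435 0.0088]
[-2.6 -6.  -2.5] [-0.96  0.51 -0.16]
block: offset in deck axes mm [ 0.8  0.2 17.3] yaw err 0.0009 normal [0.0442 0.0138]
[-1.6  4.4 -2.1] [ 1.02  0.17 -0.19]
block: offset in deck axes mm [ 0.6 -1.4 17.2] yaw err 0.0014 normal [0.0431 0.006 ]
```

Lateral probing is resisted in all four directions within about 1-2 mm, so both pins are in the holes. I'll centre the block, then press past the balls.

```bash
P='from h import *
s=r.read_state();print(np.round(s["force"],1),np.round(s["moment"],2));brep()'; python3 -m crank '[[[0.05,0.08,0,0,0.3],[0,0,0,0,0.3],[0,0,0.15,0,0.3]]]'>/dev/null; python3 -c "$P"
python3 -m crank '[[[0,0,0.2,0,0.3]]]'>/dev/null; python3 -c "$P"
python3 -m crank '[[[0,0,0.3,0,0.3]]]'>/dev/null; python3 -c "$P"
python3 -m crank '[[[0,0,0.3,0,0.3]]]'>/dev/null; python3 -c "$P"

```

```text
[-3.3  2.7  4.9] [ 0.29  0.5  -0.2 ]
block: offset in deck axes mm [ 0.5 -1.1 16.1] yaw err 0.0019 normal [0.0421 0.0075]
[-4.6  4.   8.7] [ 0.35  0.83 -0.33]
block: offset in deck axes mm [ 0.9 -1.  15.2] yaw err 0.0017 normal [0.0408 0.0077]
[-3.9  4.6 13.2] [ 0.23  0.95 -0.32]
block: offset in deck axes mm [ 1.4 -0.9 14. ] yaw err 0.0015 normal [0.0388 0.0084]
[-3.1  3.7 11.4] [ 0.26  1.   -0.33]
block: offset in deck axes mm [ 2.1 -1.  13. ] yaw err 0.0014 normal [0.0361 0.0094]
```

```bash
P='from h import *
s=r.read_state();print(np.round(s["force"],1),np.round(s["moment"],2));brep()'; python3 -m crank '[[[0.1,0.04,0.35,0,0.3]]]'>/dev/null; python3 -c "$P"
python3 -m crank '[[[0.1,0.04,0.35,0,0.3]]]'>/dev/null; python3 -c "$P"
python3 -m crank '[[[0.05,0,0.35,0,0.3]]]'>/dev/null; python3 -c "$P"
python3 -m crank '[[[0.05,0,0.35,0,0.3]]]'>/dev/null; python3 -c "$P"

```

```text
[-3.   4.1 11.6] [-0.05  0.8  -0.2 ]
block: offset in deck axes mm [ 2.4 -0.8 11.9] yaw err 0.0015 normal [0.0324 0.011 ]
[-3.5  2.4  7.6] [ 0.06  0.86 -0.18]
block: offset in deck axes mm [ 2.6 -0.7 10.6] yaw err 0.0018 normal [0.0288 0.0127]
[-3.   3.6  5.8] [ 0.42  0.94 -0.26]
block: offset in deck axes mm [ 2.5 -0.7  8.6] yaw err 0.0019 normal [0.0269 0.0135]
[-3.   3.2  1.3] [ 0.34  0.71 -0.31]
block: offset in deck axes mm [ 2.  -0.6  6. ] yaw err 0.0019 normal [0.0259 0.0138]
```

```bash
P='from h import *
s=r.read_state();print(round(s["time"],2),np.round(s["force"],1),np.round(s["moment"],2));brep()'; python3 -m crank '[[[0.05,0,0.3,0,0.3]]]'>/dev/null; python3 -c "$P"
python3 -m crank '[[[0.05,0,0.3,0,0.3]]]'>/dev/null; python3 -c "$P"
python3 -m crank '[[[0,0,0.3,0,0.3]]]'>/dev/null; python3 -c "$P"

```

```text
28.85 [-4.4 -0.3 -0.3] [ 0.2   0.74 -0.17]
block: offset in deck axes mm [ 1.  -0.3  2.7] yaw err 0.002 normal [0.0264 0.0134]
28.95 [-11.8  -1.   19.7] [ 1.03  2.   -0.15]
block: offset in deck axes mm [-0.5 -0.9  0.3] yaw err 0.0022 normal [0.0282 0.0142]
29.05 [-12.7   4.7  33.9] [ 2.04  1.99 -0.07]
block: offset in deck axes mm [-0.9 -1.1 -0.2] yaw err 0.002 normal [0.0278 0.0143]
```

```bash
P='from h import *
s=r.read_state();print(round(s["time"],2),np.round(s["force"],1),np.round(s["moment"],2));brep()'; python3 -m crank '[[[0,0,0.1,0,0.3],[0,0,0.1,0,0.3],[0,0,0,0,0.3],[0,0,0.2,0,0.3],[0,0,0.2,0,0.3],[0,0,0,0,0.3],[0,0,0,0,0.3]]]'>/dev/null; python3 -c "$P"
python3 -m crank '[[[0,0,0,0,0.5],[0,0,0,0,0.6],[0,0,0,0,0.7],[0,0,0,0,0.78],[0,0,0,0,0.78]]]'>/dev/null; python3 -c "$P"

```

```text
29.75 [-2.5  1.1  0.7] [1.06 0.23 0.02]
block: offset in deck axes mm [-0.7 -0.9  0.4] yaw err 0.0007 normal [0.0229 0.0129]
30.25 [-0.2 -0.6 -0.9] [-0.01  0.02 -0.03]
block: offset in deck axes mm [ 2.2 -3.  -0. ] yaw err 0.0013 normal [0.0187 0.0172]
```

```bash
P='from h import *
plan(.5228,-.0978,.175,-.123)'; python3 -m crank '[[[0,0.1,-0.8,0,0.8],[0,0.1,-0.8,0,0.8],[0,0,-1,0,0.8],[0,0,-1,0,0.8],[0,0,-1.5,0,0.8],[0,0,-1.5,0,0.8],[0,0,-2,0,0.8],[0,0,-2,0,0.8],[0,0,0,0,0.8]]]'>/dev/null; python3 -c "$P"
python3 -m crank '[[[0,2,-1.5,0,0.8],[0,3,-1,0,0.8],[0,3,-1,0,0.8],[0,3,0,0,0.8],[0,3,0,0,0.8],[0,3,0,0,0.8],[0,3,0,0,0.8],[0,2,0,0,0.8],[0,0,0,0,0.8]]]'>/dev/null; python3 -c "$P"
python3 - <<'E'
from h import *
B=Ro.from_euler("z",-.123).as_matrix();o=np.array([.5228,-.0978,.12])+B@[-.0002,-.0006,0]
pl=np.array([[.036,.085,.008],[.036,-.085,.008],[-.036,-.085,.008],[-.036,.085,.008]])
ct=np.array([[sx*.022,sy*.025,.054] for sx,sy in((1,1),(1,-1),(-1,-1),(-1,1))])
out=[]
for n,(w,h,f) in(("top",(100,70,4)),("side",(80,115,5))):
    p=eyes.read_camera(n);c=proj(p,[[.5228,-.0978,.13]])[0].astype(int);x0,y0=c[0]-w//2,c[1]-h//2
    q=cv2.resize(p["frame"][y0:y0+h,x0:x0+w,::-1],None,fx=f,fy=f,interpolation=cv2.INTER_CUBIC)
    for X,col in((pl@B.T+o,(0,255,0)),(ct@B.T+o,(0,255,255))):
        cv2.polylines(q,[((proj(p,X)-[x0,y0]+.5)*f).astype(int)],True,col,1)
    out.append(cv2.copyMakeBorder(q,0,575-q.shape[0],0,0,0))
cv2.imwrite("pics/fin.png",np.hstack(out))
E
```

```text
t 31.15 pos [ 0.5268 -0.098   0.2535] yaw -0.1246 tilt [-0.0013 -0.014  -0.9999] F [0.6 0.4 0.3] M [-0.01 -0.06  0.02] w 0.0685
shift cm [0.4  0.08 7.85] turn -0.002
t 32.05 pos [0.5539 0.128  0.2844] yaw -0.1281 tilt [-0.0026 -0.0142 -0.9999] F [-0.6 -0.1 -0.1] M [-0.03 -0.06 -0.  ] w 0.0684
shift cm [  0.19 -22.63  11.27] turn -0.005
```

View pics/fin.png

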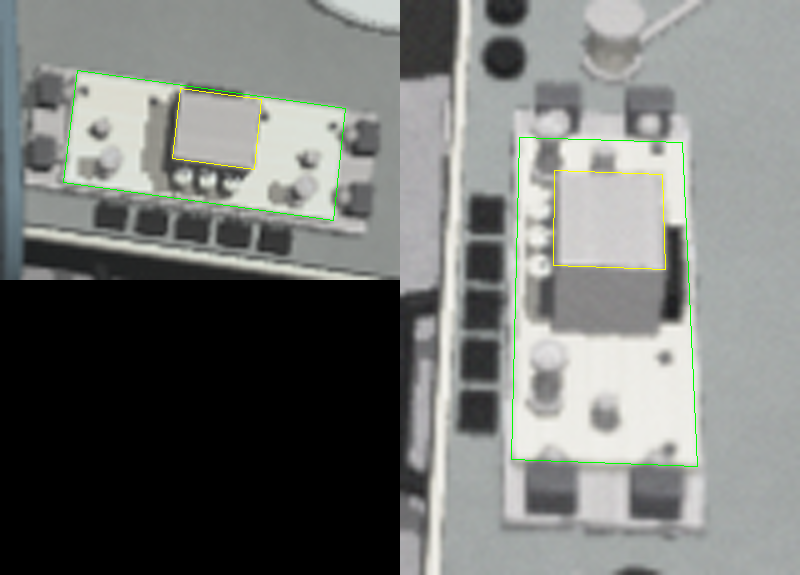

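The final view shows the plate between all four balls, with both pins standing up through the holes (top px (100,128) and (310,158)). The overlay at home height matches in both cameras. I'll confirm with a gentle touch on the can's top with the fingers shut; home means z = 0.174.

```bash
P='from h import *
plan(.5228,-.0985,.185,-.123)'; python3 -m crank '[[[0,-2,0,0,0],[0,-3,0,0,0],[0,-3,0,0,0],[0,-3,0,0,0],[0,-3,0,0,0],[0,-3,0,0,0],[0,-3,0,0,0],[0,-1.6,0,0,0],[0,0,0,0,0],[0,0,0,0,0]]]'>/dev/null; python3 -c "$P"
python3 -m crank '[[[0,0,1.5,0,0],[0,0,1.5,0,0],[0,0,1.5,0,0],[0,0,1.5,0,0],[0,0,1,0,0],[0,0,0,0,0]]]'>/dev/null; python3 -c "$P"
```

```text
t 33.15 pos [ 0.5196 -0.1077  0.2869] yaw -0.1422 tilt [-0.0059 -0.0199 -0.9998] F [-0.  -0.1 -0.6] M [ 0.03 -0.07  0.01] w 0.0
shift cm [-0.21  1.17 10.17] turn -0.019
t 33.75 pos [ 0.5194 -0.1052  0.2154] yaw -0.1394 tilt [-0.0035 -0.0193 -0.9998] F [ 0.3 -0.5  1.5] M [ 0.03 -0.03 -0.04] w -0.0002
shift cm [-0.24  0.77  3.02] turn -0.016
```

```bash
P='from h import *
plan(.5228,-.0985,.174,-.123)'; python3 -m crank '[[[-0.1,0.3,0.8,0,0],[-0.1,0.3,0.8,0,0],[0,0.1,0.8,0,0],[0,0,0.6,0,0],[0,0,0.3,0,0],[0,0,0,0,0]]]'>/dev/null; python3 -c "$P"
```

```text
t 34.35 pos [ 0.5236 -0.0979  0.1811] yaw -0.138 tilt [-0.001  -0.0201 -0.9998] F [-0.9 -0.2  0.1] M [ 0.04 -0.03  0.  ] w -0.0001
shift cm [ 0.08 -0.06  0.71] turn -0.015
```

```bash
P='from h import *
plan(.5228,-.0985,.174,-.123)'; python3 -m crank '[[[0,0,0.2,0,0],[0,0,0.2,0,0],[0,0,0.2,0,0]]]'>/dev/null; python3 -c "$P"
python3 -m crank '[[[0,0,0.15,0,0]]]'>/dev/null; python3 -c "$P"
python3 -m crank '[[[0,0,0.2,0,0]]]'>/dev/null; python3 -c "$P"
```

```text
t 34.65 pos [ 0.5242 -0.0985  0.1755] yaw -0.1384 tilt [ 5.000e-04 -2.080e-02 -9.998e-01] F [ 0.4  0.8 -0.4] M [-0.    0.01 -0.06] w 0.0005
shift cm [ 0.14 -0.01  0.15] turn -0.015
t 34.75 pos [ 0.5242 -0.0987  0.1739] yaw -0.1387 tilt [ 7.000e-04 -2.090e-02 -9.998e-01] F [-0.  0.  0.] M [-0.03  0.01  0.01] w 0.0001
shift cm [ 0.14 -0.   -0.01] turn -0.016
t 34.85 pos [ 0.5243 -0.0988  0.1719] yaw -0.1387 tilt [ 0.0011 -0.021  -0.9998] F [ 0.3 -0.2  0.2] M [ 0.01  0.   -0.  ] w 0.0003
shift cm [ 0.15  0.   -0.21] turn -0.016
```

```bash
P='from h import *
plan(.5228,-.0985,.174,-.123)'; python3 -m crank '[[[0,0,0.1,0,0]]]'>/dev/null; python3 -c "$P"|head -1
python3 -m crank '[[[0,0,0.1,0,0]]]'>/dev/null; python3 -c "$P"|head -1
python3 -m crank '[[[0,0,0.1,0,0]]]'>/dev/null; python3 -c "$P"|head -1
```

```text
t 34.95 pos [ 0.5242 -0.0988  0.1707] yaw -0.1388 tilt [ 9.000e-04 -2.090e-02 -9.998e-01] F [ 1.3 -0.2 -0.1] M [-0.01  0.01  0.  ] w 0.0002
t 35.05 pos [ 0.5243 -0.0989  0.1697] yaw -0.1388 tilt [ 0.001  -0.021  -0.9998] F [ 0.1  0.3 -0.3] M [ 0.07 -0.    0.03] w -0.0001
t 35.15 pos [ 0.5243 -0.0989  0.1686] yaw -0.1387 tilt [ 0.001  -0.021  -0.9998] F [ 0.4 -0.3  1.3] M [-0.01  0.01 -0.01] w -0.0003
```

```bash
P='from h import *
plan(.5228,-.0985,.174,-.123)'; python3 -m crank '[[[0,0,0.1,0,0]]]'>/dev/null; python3 -c "$P"|head -1
python3 -m crank '[[[0,0,0.1,0,0]]]'>/dev/null; python3 -c "$P"|head -1
python3 - <<'E'
from h import *
p=eyes.read_camera("side");c=proj(p,[[.5228,-.0978,.16]])[0].astype(int);q=p["frame"][c[1]-60:c[1]+60,c[0]-60:c[0]+60,::-1]
cv2.imwrite("pics/touch.png",cv2.resize(q,None,fx=4.8,fy=4.8,interpolation=cv2.INTER_CUBIC))
E
```

```text
t 35.25 pos [ 0.5243 -0.0989  0.1675] yaw -0.1387 tilt [ 0.001  -0.021  -0.9998] F [ 1.1  0.4 -0.1] M [ 0.01  0.01 -0.  ] w 0.0001
t 35.35 pos [ 0.5243 -0.0989  0.1665] yaw -0.1387 tilt [ 0.0011 -0.021  -0.9998] F [ 1.1  0.9 -0.2] M [-0.02 -0.    0.02] w -0.0001
```

View pics/touch.png

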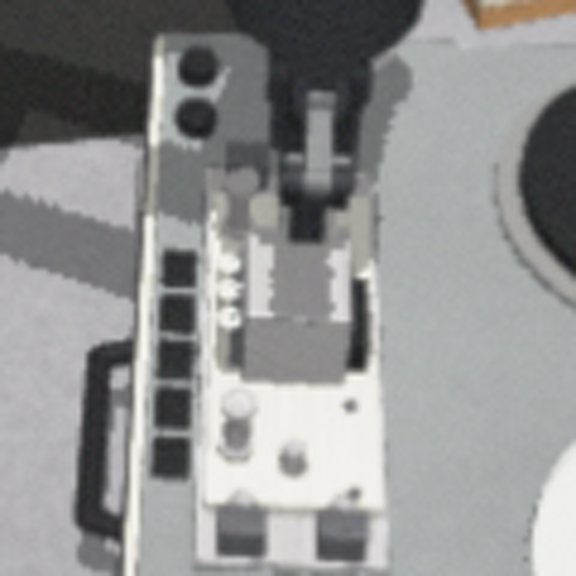

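The fingertips appear to be just above the can top still (crop about (308,240)), and there is no force, so the shut fingers apparently end short of the nominal TCP. Continuing gently.

```bash
P='from h import *
plan(.5228,-.0985,.174,-.123)'; for i in 1; do python3 -m crank '[[[0,0,0.15,0,0],[0,0,0.15,0,0]]]'>/dev/null; python3 -c "$P"|head -1
python3 -m crank '[[[0,0,0.15,0,0],[0,0,0.15,0,0]]]'>/dev/null; python3 -c "$P"|head -1
python3 -m crank '[[[0,0,0.1,0,0],[0,0,0.1,0,0]]]'>/dev/null; python3 -c "$P"|head -1; done
```

```text
t 35.6 pos [ 0.5244 -0.099   0.1633] yaw -0.1387 tilt [ 0.0012 -0.021  -0.9998] F [ 0.1  0.3 -0.2] M [ 0.04 -0.01  0.06] w 0.0001
t 35.8 pos [ 0.5243 -0.0991  0.16  ] yaw -0.1386 tilt [ 0.0011 -0.0211 -0.9998] F [ 1.  -0.2  0.2] M [-0.05  0.04  0.04] w 0.0
t 36.0 pos [ 0.5243 -0.0991  0.1576] yaw -0.1387 tilt [ 9.000e-04 -2.100e-02 -9.998e-01] F [-0.3 -0.3 -0.3] M [0.06 0.   0.  ] w -0.0
```

```bash
python3 - <<'E'
from h import *
s=r.read_state();R=Ro.from_quat(s["tool_rot"]).as_matrix();t=np.array(s["position"])
out=[]
for n,f in(("side",4.8),("top",3.6)):
    p=eyes.read_camera(n);w=60 if n=="side" else 50;c=proj(p,[[.5228,-.0978,.16]])[0].astype(int);q=p["frame"][c[1]-w:c[1]+w,c[0]-w:c[0]+w,::-1]
    q=cv2.resize(q,None,fx=f,fy=f,interpolation=cv2.INTER_CUBIC)
    for k,col in((0,(0,0,255)),(.019,(0,255,0)),(.06,(255,0,0))):
        cv2.circle(q,tuple(((proj(p,[t-R[:,2]*k])[0]-c+w+.5)*f).astype(int)),3,col,1)
    out.append(cv2.resize(q,(400,400)))
cv2.imwrite("pics/touch2.png",np.hstack(out))
E
```

```text
(no output)
```

View pics/touch2.png

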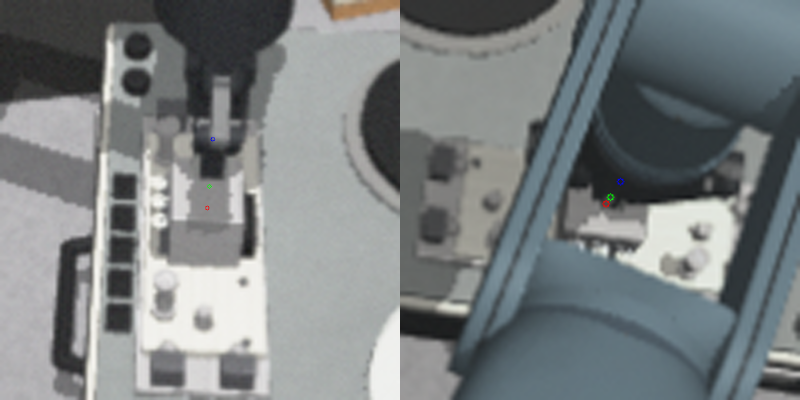

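```bash
P='from h import *
plan(.5228,-.0985,.174,-.123)'; python3 -m crank '[[[0,0,0.1,0,0],[0,0,0.1,0,0]]]'>/dev/null; python3 -c "$P"|head -1
python3 -m crank '[[[0,0,0.1,0,0],[0,0,0.1,0,0]]]'>/dev/null; python3 -c "$P"|head -1
python3 -m crank '[[[0,0,0.1,0,0],[0,0,0.1,0,0]]]'>/dev/null; python3 -c "$P"|head -1
```

```text
t 36.3 pos [ 0.5243 -0.0991  0.1556] yaw -0.1388 tilt [ 0.001  -0.021  -0.9998] F [ 0.3  0.3 -0.2] M [ 0.02 -0.03 -0.02] w 0.0002
t 36.5 pos [ 0.5244 -0.0992  0.1535] yaw -0.1387 tilt [ 0.0011 -0.021  -0.9998] F [-0.5 -0.1 -0. ] M [ 0.05  0.02 -0.03] w 0.0001
t 36.7 pos [ 0.5243 -0.0992  0.1513] yaw -0.1387 tilt [ 0.0011 -0.0211 -0.9998] F [ 0.1 -0.3 -0.8] M [ 0.   -0.04  0.04] w -0.0002
```

```bash
P='from h import *
plan(.5228,-.0985,.174,-.123)'; python3 -m crank '[[[0,0,0.1,0,0],[0,0,0.1,0,0]]]'>/dev/null; python3 -c "$P"|head -1
python3 -m crank '[[[0,0,0.1,0,0],[0,0,0.1,0,0]]]'>/dev/null; python3 -c "$P"|head -1
python3 - <<'E'
from h import *
p=eyes.read_camera("side");c=proj(p,[[.5228,-.0978,.16]])[0].astype(int);q=p["frame"][c[1]-40:c[1]+40,c[0]-40:c[0]+40,::-1]
cv2.imwrite("pics/touch3.png",cv2.resize(q,None,fx=7,fy=7,interpolation=cv2.INTER_CUBIC))
E
```

```text
t 36.9 pos [ 0.5244 -0.0993  0.1491] yaw -0.1387 tilt [ 0.0011 -0.021  -0.9998] F [-0.8 -0.5 -0.7] M [0.06 0.02 0.03] w 0.0001
t 37.1 pos [ 0.5244 -0.0993  0.147 ] yaw -0.1387 tilt [ 0.0011 -0.0211 -0.9998] F [-0.4  0.6  0.2] M [0.06 0.06 0.03] w -0.0001
```

View pics/touch3.png

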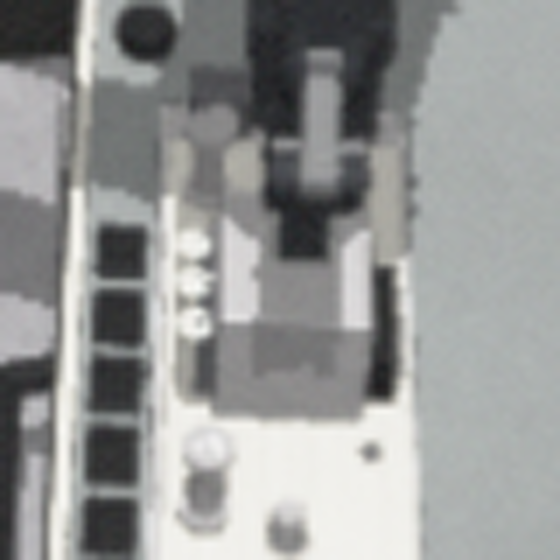

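```bash
P='from h import *
plan(.5228,-.0985,.174,-.123)'; for k in 1; do python3 -m crank '[[[0,0,0.1,0,0],[0,0,0.1,0,0]]]'>/dev/null; python3 -c "$P"|head -1
python3 -m crank '[[[0,0,0.1,0,0],[0,0,0.1,0,0]]]'>/dev/null; python3 -c "$P"|head -1
python3 -m crank '[[[0,0,0.1,0,0]]]'>/dev/null; python3 -c "$P"|head -1
python3 -m crank '[[[0,0,0.1,0,0]]]'>/dev/null; python3 -c "$P"|head -1; done
```

```text
t 37.35 pos [ 0.5243 -0.0994  0.1447] yaw -0.1387 tilt [ 0.001  -0.021  -0.9998] F [ 0.8  0.1 -0. ] M [-0.01  0.    0.04] w 0.0
t 37.55 pos [ 0.5244 -0.0994  0.143 ] yaw -0.1387 tilt [ 0.0013 -0.0211 -0.9998] F [-2.8  1.5  9.3] M [ 0.27  0.46 -0.06] w 0.0002
t 37.65 pos [ 0.5244 -0.0994  0.1429] yaw -0.1386 tilt [ 0.0017 -0.0213 -0.9998] F [-3.3  0.8 11.7] M [ 0.28  0.62 -0.04] w -0.0001
t 37.75 pos [ 0.5244 -0.0994  0.143 ] yaw -0.1385 tilt [ 0.0023 -0.0216 -0.9998] F [-2.9  0.8  7.1] M [0.16 0.46 0.03] w -0.0002
```

```bash
P='from h import *
plan(.5228,-.0985,.174,-.123)'; python3 -m crank '[[[0,0,0.3,0,0]]]'>/dev/null; python3 -c "$P"|head -1
python3 -m crank '[[[0,0,0.3,0,0]]]'>/dev/null; python3 -c "$P"|head -1
python3 -m crank '[[[0,0,-0.3,0,0],[0,0,-0.8,0,0],[0,0,-1.5,0,0],[0,0,-2,0,0],[0,0,-2,0,0],[0,0,-2,0,0],[0,0,-2,0,0],[0,0,-2,0,0],[0,0,-1,0,0],[0,0,0,0,0]]]'>/dev/null; python3 -c "$P"|head -1
python3 -m crank '[[[0,2,0,0,0],[0,3,0,0,0],[0,3,0,0,0],[0,3,0,0,0],[0,3,0,0,0],[0,3,0,0,0],[0,3,0,0,0],[0,2,0,0,0],[0,0,0,0,0],[0,0,0,0,0]]]'>/dev/null; python3 - <<'E'
from h import *
from scipy.optimize import minimize
plan(.5,0,.2,0)
a=cv2.imread("pics/fin.png")
B=Ro.from_euler("z",-.123).as_matrix()
ims=[]
for n,(w,h,f) in(("top",(100,70,4)),("side",(80,115,5))):
    p=eyes.read_camera(n);c=proj(p,[[.5228,-.0978,.13]])[0].astype(int);x0,y0=c[0]-w//2,c[1]-h//2
    q=cv2.resize(p["frame"][y0:y0+h,x0:x0+w,::-1],None,fx=f,fy=f,interpolation=cv2.INTER_CUBIC)
    ims.append(cv2.copyMakeBorder(q,0,575-q.shape[0],0,0,0))
b=np.hstack(ims);cv2.imwrite("pics/fin2.png",b)
d=cv2.absdiff(a,b).max(2);print("px changed vs. before press (top, side):",(d[:,:400]>60).sum(),(d[:,400:]>60).sum())
E
```

```text
t 37.85 pos [ 0.5246 -0.0994  0.1427] yaw -0.1383 tilt [ 0.0037 -0.0223 -0.9997] F [-10.7   4.2  31. ] M [ 0.62  1.78 -0.02] w 0.0003
t 37.95 pos [ 0.5246 -0.0995  0.1429] yaw -0.1381 tilt [ 0.0053 -0.0233 -0.9997] F [-8.   4.  23.3] M [ 0.59  1.51 -0.02] w 0.0001
t 38.95 pos [ 0.5237 -0.0961  0.2858] yaw -0.1381 tilt [ 0.0052 -0.0231 -0.9997] F [0.7 0.7 0.9] M [-0.03  0.03 -0.02] w -0.0003
t 39.95 pos [0.5513 0.1288 0.2675] yaw -0.1408 tilt [-0.0132 -0.0227 -0.9997] F [-0.9 -0.4  0.8] M [-0.06 -0.05  0.06] w 0.0002
shift cm [  3.2  -13.3    7.11] turn -0.141
px changed vs. before press (top, side): 1331 1405
```

View pics/fin2.png

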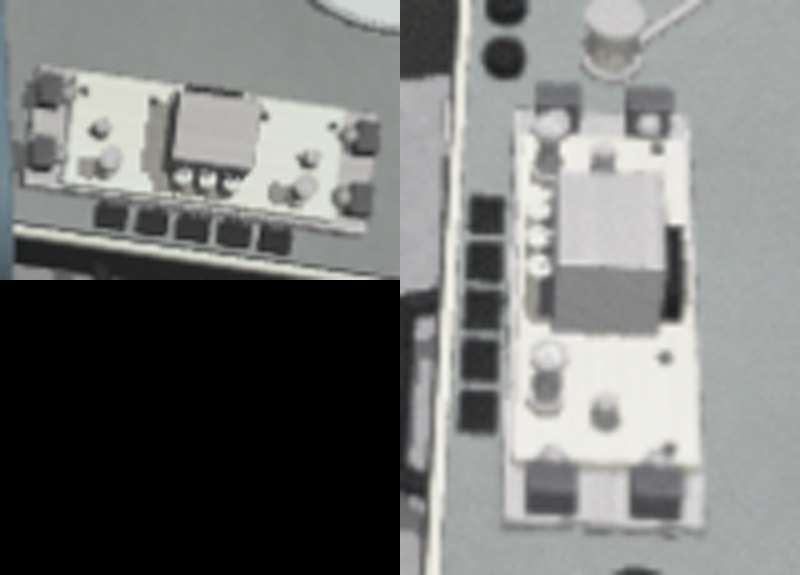

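The block looks the same as before the touch (the changed pixels are mainly the overlay lines). It sits flat between the four balls with both pins through it and its heads toward the front. Handing in.

```bash
python3 -c "
from h import *
print(r.job_done())"
```

```text
the job is handed in; nothing more can be done
None
```

The tape-head block is on the carriage with its heads facing the deck's front edge, both pins through its holes, and the gripper clear of it. The job was handed in at about 40 s.

**What I did:** I took the white and steel block from the mat, not the blue or green ones, and carried it to the carriage as measured in both cameras. I lowered it in 1 mm steps. Light sideways probing, at most about 6 N, was resisted in all four directions, so both pins were in the holes. I then pressed it past the balls with about 18 N. The wrist force peaked at about 34 N when it bottomed out, and I let go.

**Last checks:**
- **Height:** before I let go, the arm put the underside within about 0.5 mm of the carriage top.
- **Cameras:** the block's outline drawn at the seated height matched both views, and both pins show through the plate.
- **Press on the can:** pushing with the shut fingers, up to 31 N, did not move it.

**What disagreed:**
- **Touch height:** the shut fingers met the can with the measured TCP at z = 0.143 m, not the 0.174 m expected. The pictures also show the fingertips well behind the nominal TCP, so I could not use that touch to check the height.
- **Grip width:** it read 46 to 47 mm on the 50 mm can.
- **Tool tilt:** the tool drifted by up to 2.6° on fast moves. The block was about 2.4° off level over the pins and levelled out as it was pressed down.

I did not touch the bottle, the carton or the screwdriver, but I did not check their positions again at the end.

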